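# Push the punch rack past the spring gate into its bay

## Robot

A 6-joint arm with a two-finger parallel gripper is mounted at the origin on the work surface. World frame = base frame: x ahead of the robot, y to its left, z up, the work surface at z = 0. Lengths are in mm, angles in degrees, forces in N, time in s.
With the tool pointing down it reaches from about 350 to 850 mm from the base axis. Payload 8.1 kg.
Tool frame: the origin (TCP) lies midway between the tips of the shut fingers; the grasp point (between the pads) lies 19 mm behind it; z points along the fingers, y is the line along which they close (so a half turn about z gives the same grasp; the last joint's range is limited). The gripper opens to 85 mm and grips with 20 to 120 N. Pads are 22 mm wide; open, the fingers measure 114 mm over their backs; the gripper's body (76 mm by 85 mm) begins 54 mm behind the grasp point. The pads swing forward as they close: fully open they stand 13 mm farther back than shut.
Start: joints at [71.138, 7.471, 85.268, -0, 87.261, -4.893], TCP at [144.813, 582.267, 231.292] pointing down, gripper open.
Joint ranges: [-169.43, 169.43], [-51.17, 129.36], [1.28, 143.12], [-76.62, 256.62], [0, 156.53], [-152.29, 152.29]. Speed limits (degrees/s): [136.94, 136.94, 159.86, 180, 180, 180].

## Interface

Orientations are given as [roll, pitch, yaw] about the fixed x, y, z axes, in that order (R = Rz(yaw) Ry(pitch) Rx(roll)).
In Python, from bench import r gives the robot as it stands.
- The arm moves only by the tool step_arm, never from a script. Its arguments are lists of equal length, an entry for each row: "delta_pos": the shift along the world's x, y, z in units of 200 mm (1.0 is 200 mm), a list of three; "spin": the turn about the world's z in units of 180 degrees (1.0 is 180 degrees). In form: {"delta_pos": [[dx, dy, dz], ...], "spin": [spin, ...]}. A call has 1 to 8 rows; each row shifts and turns the commanded pose from where the row before left it; what a row does not reach is not made up. A row lasts 1/8 s, in which the tool goes at most 62.5 mm and 10.7 degrees, less where a joint would pass 70% of its speed; a pose out of reach is approached as far as the arm can. A call with a number of a shift or a turn outside -1 to 1 is refused whole. A call with a gripper value outside its range is refused whole. "gripper" is the opening, from -1 (shut) to 1 (fully open), set as the call begins (left out, the last holds). The fingers move at their own pace and stop on an object; "squeeze" is the grip in N (left out, the last holds). Time passes only in rows, so rows that do not move let the fingers close. It gives the time, the measured TCP pose, the force, the opening and the grip force at its end, in the units of the state.
- r.sense(): the state, without advancing time (a new reading comes with each control period).
- r.snapshot(name): name is "scene" or "top" or "wrist"; returns a dict with "pixels" (480x640x3 uint8, blue, green, red), "fx", "fy", "cx", "cy" (pixels), "camera_from_world" (4x4, takes a point from world to camera coordinates). Camera axes: x right, y up, looking along -z (the intrinsics and any distortion apply to the point x, -y, -z); pixel columns grow to the right and rows downward; lengths in mm; the calibration is good to about 2 mm. The wrist camera is an equidistant fisheye: a pixel r from the principal point sees the ray r / f radians off the axis. A picture is of the moment at which its call begins. There is no depth.
- r.hand_in(): hands the job in; it is judged then, once.
The state is a dict: "time": time; "joint_pos": joint angles; "qd": joint speeds; "joint_efforts": joint torques, N m; "tool_pos": TCP position; "tcp_rot": TCP orientation; "ft_force": force on the tool from outside, world axes, zero at the start; "wrist_torque": the same for the moment, N m; "finger_gap": finger opening in mm; "grip_force": force on a finger pad.
Only numpy, scipy, OpenCV 4.12 (cv2) and the standard library are available. Lean on these libraries where they do the work, as an engineer would, in place of code of your own. Each camera call takes 0.05 s, during which the arm holds its last target. There are 200 camera calls.

## Task

Press the red lever down with one fingertip so that the steel gate sinks into the chute floor, and while keeping it down push the wooden punch rack along the chute with the other finger, past the gate and fully home against the yellow end stop. Then take the hand away so that the gate springs up again behind the rack. Only push: do not pick up or tip the rack, do not let the gate rise while the rack is over it, and leave everything else on the bench where it stands.

Things in the scene. Friction and masses are not known exactly. Their poses are not given: they have to be found in the camera images.
- chute: Fixed wooden chute, open above, 374 x 78 mm, ending in a yellow bay. Origin on the table under mid-width at the gate plate; x = the way to push along the chute, y = towards the lever, z up. Placed anew each time. Floor 45 mm above the table from x = -250 to +104 mm; inner width 66 mm (y -33 to +33); walls 6 mm thick, tops 61 mm above the table.
- rack: Loose dark wooden block 90 (x) x 60 (y) x 28 mm with six short punches standing in it, 44 mm tall overall; about 0.35 kg (varies). Origin: centre of its underside. Starts on the chute floor before the gate, its x along the chute's x. Push on its plain rear face, at its x = -45 mm. Fully home its front meets the stop: origin at chute x = +59 mm, rear face 11 mm past the gate plate.
- gate (a joint): Angle (rad) of the red lever that carries the gate: 0 = gate up (sprung, at rest), grows as the lever is pressed down, 0.19 = lever level, 0.23 = hard stop. The gate's top is flush with the chute floor at 0.144: keep above 0.16 while the rack is over it. Springs back when let go. Holding it level takes about 2 N at the free end, 5 N abreast of the gate plate.
- lever_end (a point): Middle of the top edge of the lever's free end; moves with it (about 120 mm above the table when the gate is up). Lever: straight bar 335 x 22 x 10 mm with a black strip on top, beside the chute, centred on chute y = 55.5 mm, free end at chute x = -205 mm. At rest it slopes up 0.19 rad to that end.
- lever_hinge (a point): The lever's hinge axis, at chute x = +130, y = 55.5 mm, 52 mm above the table (fixed). When level, the lever's top is 57 mm above the table all along (12 mm above the chute floor): a fingertip kept at that height can slide along it and hold it level, while a second finger at the same height, inside the chute, pushes the rack.
- gate_slot (a point): Where the gate plate crosses the chute floor, mid-width (chute x = 0, y = 0, 45 mm above the table; fixed). The steel plate, 6 mm thick, spans the chute; its top stands about 18 mm above the floor at rest, 6 mm below it with the lever level.
- stop_face (a point): Point on the yellow end stop's face at chute x = +104 mm, mid-width, 12 mm above the chute floor. The stop's top is 85 mm above the table.
- spool: Bystander: thread spool standing, 38 mm across, 46 mm tall; origin at the centre of its foot. Between robot and chute.
- glue: Bystander: small white glue bottle standing, 42 mm across, 85 mm tall; origin at the centre of its foot. Beyond the lever.
- buckle: Bystander: flat brass buckle 50 x 44 mm, 7 mm thick, lying; origin at the centre underneath. Beyond the lever.
- slicker: Bystander: turned wooden edge slicker standing, 32 mm across, 62 mm tall; origin at the centre of its foot. Between robot and chute.
- awl: Bystander: awl lying on the mat, 150 mm long; origin near its middle, underneath. To the robot's right.
- mallet: Bystander: hammer with wooden handle lying, 240 mm long; origin near its middle, underneath. To the robot's right.
- mug: Bystander: red cup 72 mm across, 85 mm tall; origin at the centre of its foot. To the robot's left.

How it is judged (in metres and radians):
On the way, in this order (a step that is already met when the one before it is completed fails the run):
1. the lever is held down by a finger, gate sunk, with the rack still before the gate (value of joint gate above 0.155 rad and contact force between the fingers and gate above 0.3 N and x of rack in the frame of chute below -0.048 m), for 0.2 s.
2. the rack is half way over the gate while a finger holds the lever down (value of joint gate above 0.15 rad and contact force between the fingers and gate above 0.3 N and x of rack in the frame of chute between -0.025 and 0.035 m), for 0.05 s.
At the end, for the whole second after the job is handed in: The rack stands flat on the chute floor with its front within 5 mm of the end stop, at rest; the gate is up again behind it (lever within 0.03 rad of rest); the hand touches nothing (x of rack in the frame of chute between 0.054 and 0.063 m and value of joint gate below 0.03 rad and z of rack in the frame of chute between 0.042 and 0.048 m and angle between rack's own z axis and vertical below 0.06 rad and linear speed of rack below 0.01 m/s).
It fails at once if the gate rises (lever under 0.15 rad) while the rack is over it (value of joint gate below 0.15 rad and x of rack in the frame of chute between -0.046 and 0.046 m).
It fails at once if the rack is lifted more than 8 mm off the chute floor or tipped more than 0.15 rad (z of rack in the frame of chute above 0.053 m or angle between rack's own z axis and vertical above 0.15 rad).
It fails at once if a bystander is moved more than 15 mm or knocked over (distance of any of spool, glue, buckle, slicker, awl, mallet, mug from where it was at the start of the episode above 0.015 m or angle between any of spool, glue, buckle, slicker, awl, mallet, mug's own z axis and vertical above 0.5 rad).
It also fails if it takes over 48 s, if anything falls off the work surface, if the arm or the gripper's body presses on something with over 40 N, if the wrist force passes 120 N, or if a joint passes its speed limit or range.

## Working session

There is one attempt and no reset: what is moved stays moved. The work goes in short steps, Python scripts to look and compute and a tool call to move; the robot and the scene stay as the last step left them, time stands still between calls to the robot, and variables do not carry over. Pictures are saved under pics/ and viewed, at most 11 in all, crops included, and the job is handed in when it is done.

Besides the shell and the picture viewer there is one more tool, called after ">>>" as a command line: name --pt "numbers of a row" for each row, then --argument value for the rest. step_arm: Moves the arm, as the interface text tells. Shifts and turns lie within -1 to 1; 1 stands for 200 mm of shift or 180 degrees of turn. Its arguments: {"type":"object","properties":{"delta_pos":{"type":"array","items":{"type":"array","items":{"type":"number","minimum":-1,"maximum":1}}},"spin":{"type":"array","items":{"type":"number","minimum":-1,"maximum":1}},"gripper":{"type":"number"},"squeeze":{"type":"number"}},"required":["delta_pos","spin"]}

```bash
mkdir -p pics
cat > h.py <<'E'
import numpy as np,cv2
from bench import r
def snap(n,f):
    s=r.snapshot(n); cv2.imwrite('pics/'+f,s['pixels'])
    np.savez(f+'.npz',**{k:s[k] for k in s}); return s
def load(f): return dict(np.load(f+'.npz'))
def ray(s,u,v):
    M=np.array(s['camera_from_world']);R=M[:3,:3];t=M[:3,3]
    d=np.array([(u-s['cx'])/s['fx'],-(v-s['cy'])/s['fy'],-1.])
    return -R.T@t,R.T@d
def onz(s,u,v,z):
    o,d=ray(s,u,v); return o+d*(z-o[2])/d[2]
def proj(s,p):
    M=np.array(s['camera_from_world']);c=M[:3,:3]@np.array(p)+M[:3,3]
    return s['cx']+s['fx']*c[0]/-c[2], s['cy']-s['fy']*c[1]/-c[2]
E
python3 - <<'E'
from h import *
snap('top','top1.png');snap('scene','scene1.png')
s=r.sense();print(s)
E
```

```text
{'time': 0.1, 'joint_pos': array([ 7.11374833e+01,  7.51038439e+00,  8.53232943e+01,  2.14274515e-03,
        8.72616731e+01, -4.89371286e+00]), 'qd': array([-2.19287668e-02, -1.01691078e-01, -1.21676920e-01, -1.33279138e-01,
       -8.85465782e-02,  1.31541080e-04]), 'joint_efforts': array([ 1.01398993e-03, -5.70960617e+01, -5.01936042e+01, -2.62006506e-04,
        8.27499374e-03,  1.19033475e-04]), 'tool_pos': array([144.64751238, 581.79420464, 230.35102679]), 'tcp_rot': array([-1.79905178e+02, -1.02665512e-02,  1.66031083e+02]), 'ft_force': array([-0.19374666,  0.88770569,  0.38751531]), 'wrist_torque': array([ 0.01814501, -0.05228764, -0.03502094]), 'grip_force': 0.0, 'finger_gap': 85.08424399407879}
```

View pics/top1.png

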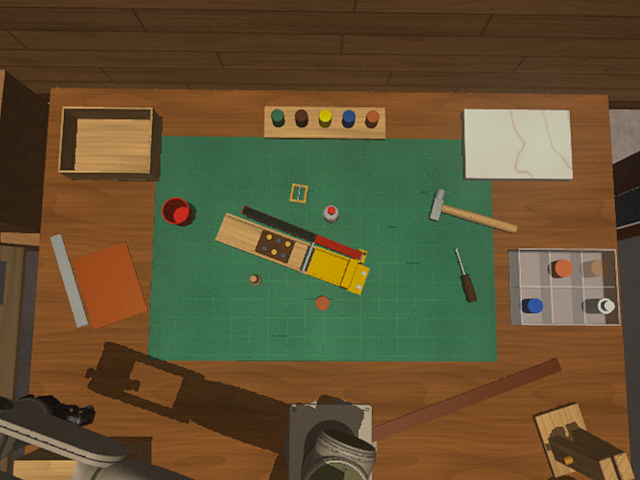

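View pics/scene1.png

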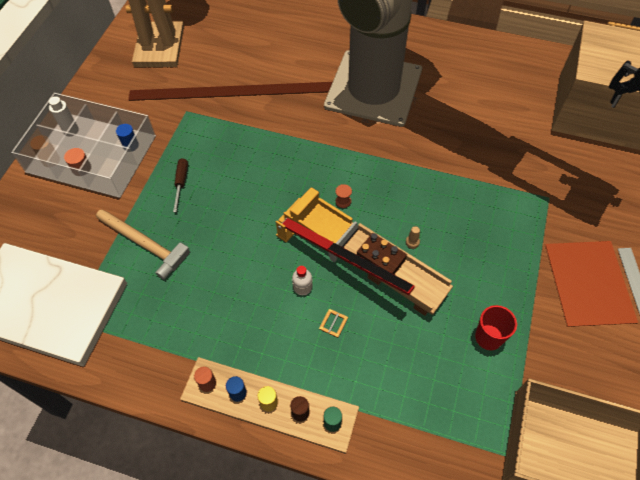

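The top view shows the chute running from (220,230) to (365,280) with the lever on its far side, free end at about (244,208). The rack is at (275,246), the gate at about (307,257), the slicker at (255,280), the spool at (322,303) and the glue at (331,213). I'll enlarge this area to measure it.

Run:
```python
from h import *
a=cv2.imread('pics/top1.png')[195:315,205:365]
cv2.imwrite('pics/c1.png',cv2.resize(a,None,fx=5,fy=5,interpolation=cv2.INTER_CUBIC))
b=cv2.imread('pics/scene1.png')[180:320,270:460]
cv2.imwrite('pics/c2.png',cv2.resize(b,None,fx=4,fy=4,interpolation=cv2.INTER_CUBIC))
for f in('top1.png','scene1.png'):
    s=load(f);print(s['fx'],s['cx'],s['cy'],ray(s,320,240))
```

```text
553.0096897865444 327.09380305076706 240.02835812669454 (array([ 351.41901873,   39.88805948, 1515.54515741]), array([ 0.12810044, -0.00667282, -0.99182171]))
608.6298028833377 320.0481571583262 236.42194205166808 (array([1154.24052025,  224.67146098, 1208.72534924]), array([-0.47507769, -0.15764376, -0.86572755]))
```

View pics/c1.png

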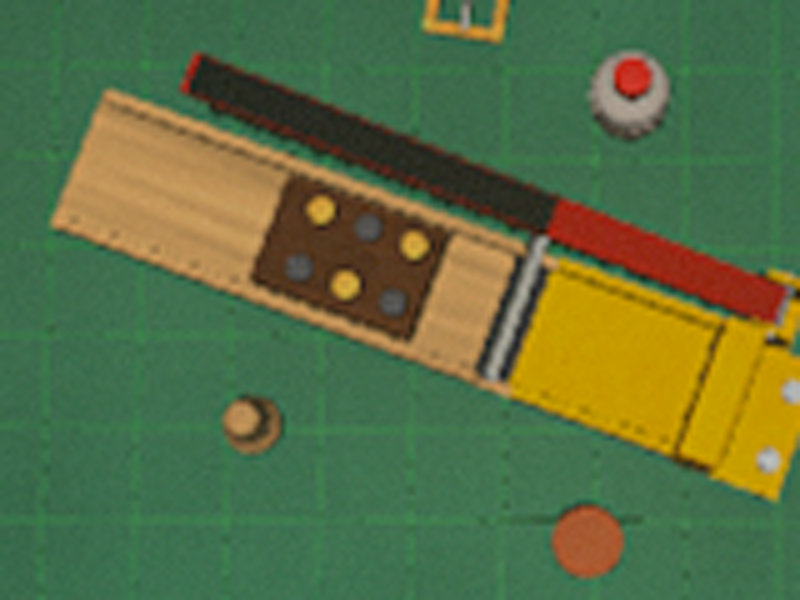

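View pics/c2.png

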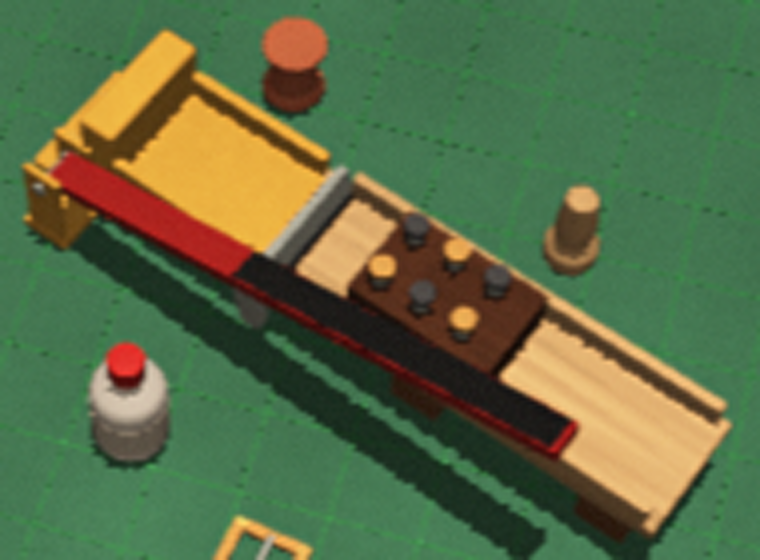

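```bash
cat > fit.py <<'E'
from h import *
from scipy.optimize import least_squares
T=load('top1.png');S=load('scene1.png')
tc=lambda u,v:((u+.5)/5-.5+205,(v+.5)/5-.5+195)
sc=lambda u,v:((u+.5)/4-.5+270,(v+.5)/4-.5+180)
ob=[(T,tc(107,90),(-250,39,61)),(T,tc(52,227),(-250,-39,61)),(T,tc(516,309),(0,0,63)),(T,tc(193,73),(-205,55.5,120)),
(S,sc(650,535),(-250,39,61)),(S,sc(728,424),(-250,-39,61)),(S,sc(310,212),(0,0,63)),(S,sc(565,435),(-205,55.5,120))]
def w(p,q):
    c,s=np.cos(p[2]),np.sin(p[2]);return np.array([p[0]+c*q[0]-s*q[1],p[1]+s*q[0]+c*q[1],q[2]])
def f(p): return np.concatenate([w(p,q)[:2]-onz(c,*uv,q[2])[:2] for c,uv,q in ob])
E
python3 - <<'E'
from fit import *
q=least_squares(f,[500,50,-1.9]);p=q.x;print(p[:2],np.degrees(p[2]));print(f(p).reshape(-1,2).round(1))
np.save('p.npy',p)
def inv(P): 
    c,s=np.cos(p[2]),np.sin(p[2]);d=P[:2]-p[:2];return np.array([c*d[0]+s*d[1],-s*d[0]+c*d[1]])
k=[inv(onz(T,*tc(*a),73)) for a in((288,172),(448,232),(410,342),(252,280))];print(np.round(k,1),np.mean(k,0))
for n,u,h in(('slicker',(242,418),62),('spool',(588,541),46),('glue',(632,76),85)):
    P=onz(T,*tc(*u),h);print(n,P,inv(P))
print(w(p,(-205,0,0)),w(p,(59,0,0)))
E
```

```text
[489.78267656  61.48711452] -110.81330845746731
[[ 4.1  0.8]
 [ 4.9  1.6]
 [-5.4 -0.5]
 [ 4.9  6.1]
 [-6.7 -3.5]
 [-6.5 -1.4]
 [-0.5 -5.7]
 [ 5.2  2.8]]
[[-140.1   28.1]
 [ -50.    28.9]
 [ -47.2  -32.2]
 [-136.2  -31.7]] [-93.38176914  -1.72214236]
slicker [436.94855654 205.01265479  62.        ] [-115.38628258 -100.38441484]
spool [374.04864293  23.13274345  46.        ] [ 76.9745766  -94.55336525]
glue [616.40998872   1.8674448   85.        ] [ 10.73534441 139.54831988]
[562.62411517 253.109464     0.        ] [468.81855521   6.33726759   0.        ]
```

Run:
```python
from h import *
for f in('top1.png','scene1.png'):
    s=load(f);print({k:v for k,v in s.items() if k!='pixels'})
```

```text
{'fx': array(553.00968979), 'fy': array(553.00968979), 'cx': array(327.09380305), 'cy': array(240.02835813), 'camera_from_world': array([[ 4.69111601e-03, -9.99783624e-01,  2.02656820e-02,
         7.51732514e+00],
       [ 9.91748901e-01,  7.24779371e-03,  1.27990576e-01,
        -5.42784024e+02],
       [-1.28109764e-01,  1.94980492e-02,  9.91568311e-01,
        -1.45852408e+03],
       [ 0.00000000e+00,  0.00000000e+00,  0.00000000e+00,
         1.00000000e+00]])}
{'fx': array(608.62980288), 'fy': array(608.62980288), 'cx': array(320.04815716), 'cy': array(236.42194205), 'camera_from_world': array([[-2.98900799e-01,  9.54235457e-01, -9.64395927e-03,
         1.42270837e+02],
       [-8.24806671e-01, -2.53249951e-01,  5.05527860e-01,
         3.97878979e+02],
       [ 4.79950276e-01,  1.59057083e-01,  8.62756383e-01,
        -1.63254915e+03],
       [ 0.00000000e+00,  0.00000000e+00,  0.00000000e+00,
         1.00000000e+00]])}
```

Run:
```python
from fit import *
for c,uv,q in ob: print(q,onz(c,*uv,q[2]).round(1))
def tri(a,b):
    o1,d1=ray(T,*a);o2,d2=ray(S,*b);A=np.stack([d1,-d2],1);t=np.linalg.lstsq(A,o2-o1,rcond=None)[0]
    A1=o1+t[0]*d1;B1=o2+t[1]*d2;print(((A1+B1)/2).round(1),np.linalg.norm(A1-B1).round(1))
tri(ob[3][1],ob[7][1]);tri(ob[2][1],ob[6][1])
tri(tc(107,90),sc(650,522));tri(tc(52,227),sc(726,405))
print('spool');tri(tc(588,541),sc(295,44));tri(tc(632,76),sc(126,362));tri(tc(242,418),sc(582,200))
for a,b in (((320,210),(463,318)),((368,227),(422,293)),((414,244),(382,267)),((299,266),(497,279)),((345,285),(457,250)),((392,302),(415,226))):tri(tc(*a),sc(*b))
```

```text
(-250, 39, 61) [610.9 280.6  61. ]
(-250, -39, 61) [537.3 307.5  61. ]
(0, 0, 63) [495.2  62.   63. ]
(-205, 55.5, 120) [609.6 227.2 120. ]
(-250, 39, 61) [621.8 284.9  61. ]
(-250, -39, 61) [548.7 310.5  61. ]
(0, 0, 63) [490.3  67.2  63. ]
(-205, 55.5, 120) [609.3 230.6 120. ]
[609.4 229.  119.4] 3.4
[494.   64.9  68.2] 6.2
[612.  282.7  54.4] 2.1
[537.4 307.6  59.8] 0.3
spool
[373.8  24.1  45. ] 2.0
[616.7   2.7  82. ] 1.9
[436.9 206.4  58.9] 2.2
[543.6 164.4  88.6] 0.9
[534.9 139.7  87.4] 1.6
[526.1 115.6  87.8] 1.5
[514.4 175.2  86.1] 1.6
[504.5 151.   87.8] 1.3
[496.  126.2  86.7] 0.5
```

The cameras agree to about 2 mm once the corners are picked properly. That gives a chute origin of about (488.5, 59.5), chute yaw of about -110.1° and rack centre at chute x of about -91. Next I'll go over the start point, chute (-160, 27), with the tool yaw at 70°.

>>> step_arm --pt "0.177 -0.159 0" --pt "0.177 -0.159 0" --pt "0.177 -0.159 0" --pt "0.177 -0.159 0" --pt "0.177 -0.159 0" --pt "0.177 -0.159 0" --pt "0.177 -0.159 0" --pt "0.177 -0.159 0" --spin '[-0.0445, -0.0445, -0.0445, -0.0445, -0.0445, -0.0445, -0.0445, -0.0445]' --gripper 0.06

```text
time: 1.1
tool_pos: [428.8, 326.6, 230.9]
tcp_rot: [-180.0, 0.0, 101.7]
ft_force: [0.4, 0.6, 0.1]
finger_gap: 45.2
grip_force: 0.0
```

>>> step_arm --pt "0.177 -0.159 0" --pt "0.177 -0.159 0" --pt "0.177 -0.159 0" --pt "0.177 -0.159 0" --pt "0 0 -0.1" --pt "0 0 0" --pt "0 0 0" --spin '[-0.0445, -0.0445, -0.0445, -0.0445, 0, 0, 0]'

```text
time: 1.98
tool_pos: [568.6, 201.6, 211.0]
tcp_rot: [-179.9, 0.0, 70.0]
ft_force: [-0.0, 0.1, -0.5]
finger_gap: 45.8
grip_force: 0.0
```

```bash
cat > st.py <<'E'
from h import *
o=np.array([488.5,59.5]);a=np.radians(-110.1)
def inv(P):
    c,s=np.cos(a),np.sin(a);d=np.array(P)[:2]-o;return np.array([c*d[0]+s*d[1],-s*d[0]+c*d[1]])
def st():
    s=r.sense();print(round(s['time'],2),s['tool_pos'].round(1),inv(s['tool_pos']).round(1),s['tcp_rot'].round(2),s['ft_force'].round(1),round(s['finger_gap'],1),s['joint_pos'].round(0))
if __name__=='__main__': st()
E
python3 - <<'E'
from st import *
st();s=snap('wrist','w1.png');print(s['fx'],s['cx'],s['cy'])
s=snap('top','top2.png')
E
```

```text
1.98 [568.6 201.6 211. ] [-161.    26.4] [-1.7994e+02  2.0000e-02  7.0030e+01] [-0.   0.1 -0.5] 45.8 [15.  9. 86.  0. 85. 35.]
371.64829954431775 321.42612986916834 239.67791707453947
```

View pics/w1.png

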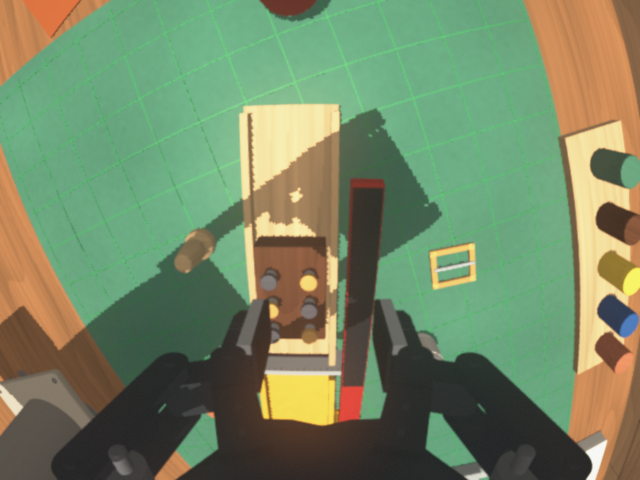

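The wrist view looks along the chute with its rear end at top (243–339, 106), the rack's rear top edge at row ~238 and the lever's free end at (351–384, 183). I'll check the local coordinates from it.

Run:
```python
from st import *
s=load('w1.png')
def fz(u,v,z):
    M=s['camera_from_world'];R=M[:3,:3];t=M[:3,3]
    x,y=u-s['cx'],v-s['cy'];rr=np.hypot(x,y);th=rr/s['fx']
    d=R.T@np.array([np.sin(th)*x/rr,-np.sin(th)*y/rr,-np.cos(th)]);o=-R.T@t
    return o+d*(z-o[2])/d[2]
print(-s['camera_from_world'][:3,:3].T@s['camera_from_world'][:3,3])
for n,u,v,z in (('rearL',243,107,61),('rearR',339,105,61),('rackL',254,245,73),('rackR',326,245,73),('levL',351,182,120),('levR',384,182,120),('gateL',264,372,63),('gateR',327,374,63),('tipL',257,320,215),('tipR',383,320,215)):
    print(n,inv(fz(u,v,z)).round(1))
```

```text
[597.67032315 282.75278303 355.13900955]
rearL [-255.2  -36.4]
rearR [-255.5   38.9]
rackL [-144.4  -29.5]
rackR [-144.6   29.3]
levL [-204.7   44.5]
levR [-205.1   65.9]
gateL [ -4.3 -32. ]
gateR [-3.2 31.5]
tipL [-160.6   -2.8]
tipR [-160.9   53.1]
```

>>> step_arm --pt "0.009 0.024 -0.15" --pt "0 0 -0.15" --pt "0 0 -0.15" --pt "0 0 0" --pt "0 0 0" --spin '[0, 0, 0, 0, 0]'

```text
time: 2.7
tool_pos: [572.1, 206.1, 123.1]
tcp_rot: [179.9, -0.1, 70.0]
ft_force: [1.1, 0.6, 0.2]
finger_gap: 45.4
grip_force: 0.0
```

>>> step_arm --pt "0 0 -0.05" --pt "0 0 -0.05" --pt "0 0 -0.05" --pt "0 0 -0.05" --pt "0 0 0" --pt "0 0 0" --spin '[0, 0, 0, 0, 0, 0]'

```text
time: 3.45
tool_pos: [571.0, 205.2, 81.1]
tcp_rot: [-180.0, 0.0, 69.9]
ft_force: [-1.8, -0.3, 0.6]
finger_gap: 44.9
grip_force: 0.9
```

Run:
```python
from st import *
st();s=snap('scene','s2.png')
cv2.imwrite('pics/s2c.png',cv2.resize(s['pixels'][150:330,260:480],None,fx=3,fy=3,interpolation=cv2.INTER_CUBIC))
```

```text
3.45 [571.  205.2  81.1] [-165.2   27.4] [-1.7995e+02  5.0000e-02  6.9910e+01] [-1.8 -0.3  0.6] 44.9 [15. 15. 93. -0. 72. 35.]
```

View pics/s2c.png

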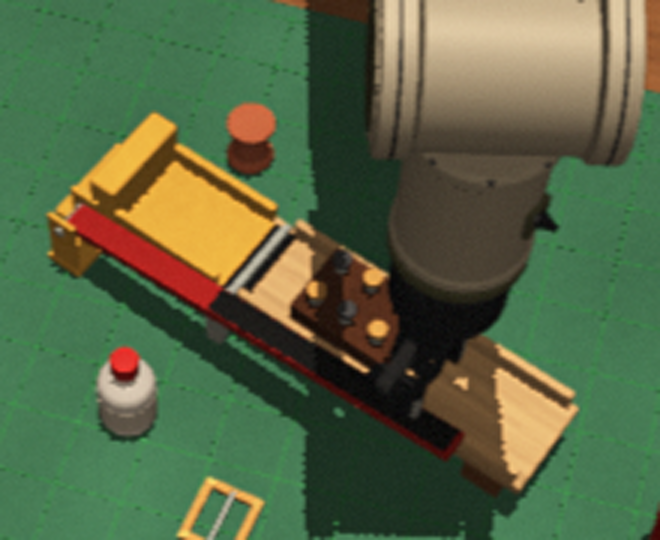

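The finger is on the lever and the gate is already lower. I'll press further down.

>>> step_arm --pt "0 0 -0.04" --pt "0 0 -0.04" --pt "0 0 -0.04" --pt "0 0 -0.02" --pt "0 0 0" --pt "0 0 0" --spin '[0, 0, 0, 0, 0, 0]'

```text
time: 4.25
tool_pos: [571.0, 205.3, 53.2]
tcp_rot: [-180.0, 0.0, 69.9]
ft_force: [-2.0, -1.4, 2.1]
finger_gap: 45.3
grip_force: 1.1
```

Run:
```python
from st import *
st();w=snap('wrist','w3.png');s=snap('scene','s3.png')
A=cv2.resize(s['pixels'][170:320,270:470],(800,600),interpolation=cv2.INTER_CUBIC)
cv2.imwrite('pics/s3c.png',A)
```

```text
4.25 [571.  205.3  53.2] [-165.2   27.4] [-1.7995e+02  4.0000e-02  6.9910e+01] [-2.  -1.4  2.1] 45.3 [15. 17. 93. -0. 69. 35.]
```

View pics/s3c.png

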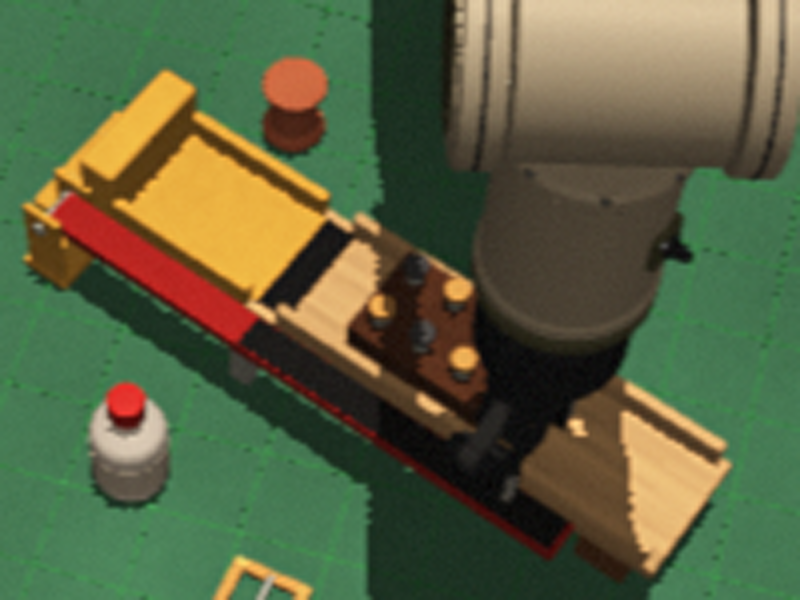

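View pics/w3.png

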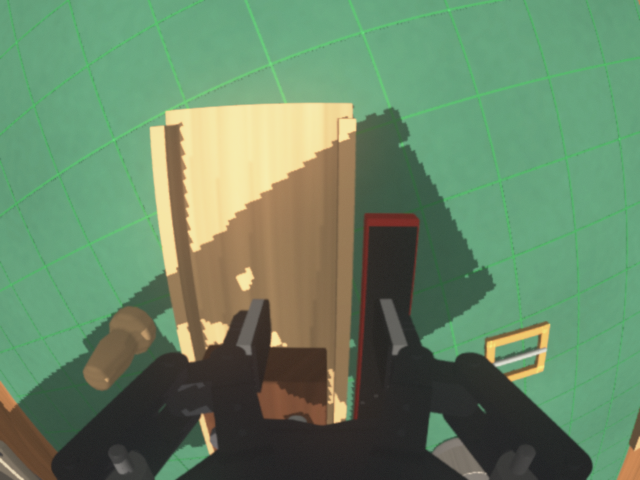

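The gate now shows as a dark slot, so it has sunk. The lever end is at about (562,535) in the scene crop and (366–419, 226) in the wrist view. I'll work out its height.

Run:
```python
from st import *
w=load('w3.png');s=load('s3.png')
M=w['camera_from_world'];R=M[:3,:3];ow=-R.T@M[:3,3]
def fr(u,v):
    x,y=u-w['cx'],v-w['cy'];rr=np.hypot(x,y);th=rr/w['fx']
    return R.T@np.array([np.sin(th)*x/rr,-np.sin(th)*y/rr,-np.cos(th)])
c=lambda u,v:((u+.5)/4-.5+270,(v+.5)/4-.5+170)
for z in (45,49,53,57,61,65):
    L,Rr=[ow+fr(*p)*(z-ow[2])/fr(*p)[2] for p in((366,226),(419,226))]
    print(z,'wrist',inv(L).round(1),inv(Rr).round(1),'scene',inv(onz(s,*c(561,538),z)).round(1))
for p in((166,110),(353,104)): print(inv(ow+fr(*p)*(45-ow[2])/fr(*p)[2]).round(1))
print(inv(ow+fr(160,126)*(61-ow[2])/fr(160,126)[2]).round(1))
for p in((262,347),(326,347)): print(inv(ow+fr(*p)*(45-ow[2])/fr(*p)[2]).round(1))
```

```text
45 wrist [-204.9   45.9] [-205.    69.5] scene [-207.9   50.8]
49 wrist [-206.1   45.4] [-206.2   68.4] scene [-208.5   52.6]
53 wrist [-207.3   44.9] [-207.4   67.3] scene [-209.1   54.4]
57 wrist [-208.5   44.4] [-208.7   66.2] scene [-209.7   56.1]
61 wrist [-209.8   43.9] [-209.9   65. ] scene [-210.3   57.9]
65 wrist [-211.    43.4] [-211.1   63.9] scene [-210.9   59.7]
[-256.9  -39.4]
[-256.3   39.4]
[-250.4  -35.3]
[-141.4   -3.1]
[-142.   29.]
```

The lever is level, with the fingertip at about 57 mm and the TCP at about 53. Now I'll push along (-0.344, -0.939).

>>> step_arm --pt "0 0 -0.006" --pt "-0.0137 -0.0375 0" --pt "-0.0137 -0.0375 0" --pt "-0.0137 -0.0375 0" --pt "-0.0137 -0.0375 0" --pt "-0.0137 -0.0375 0" --pt "0 0 0" --spin '[0, 0, 0, 0, 0, 0, 0]'

```text
time: 5.22
tool_pos: [557.5, 166.8, 52.1]
tcp_rot: [-180.0, 0.1, 69.9]
ft_force: [0.1, -1.9, 2.4]
finger_gap: 45.2
grip_force: 1.3
```

Run:
```python
from st import *
st();s=snap('scene','s4.png');snap('top','t4.png')
a=cv2.resize(s['pixels'][170:320,270:470],(800,600),interpolation=cv2.INTER_CUBIC)
cv2.imwrite('pics/s4c.png',a)
```

```text
5.22 [557.5 166.8  52.1] [-124.4   27.9] [-1.800e+02  7.000e-02  6.987e+01] [ 0.1 -1.9  2.4] 45.2 [12. 14. 98. -0. 69. 32.]
```

View pics/s4c.png

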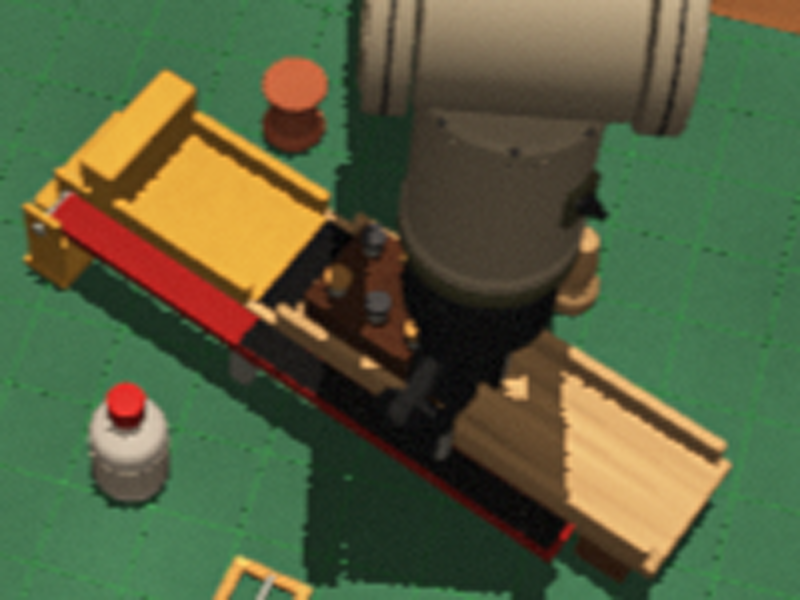

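The rack is sliding straight and the lever is still level, so I'll keep pushing.

>>> step_arm --pt "-0.0137 -0.0375 0" --pt "-0.0137 -0.0375 0" --pt "-0.0137 -0.0375 0" --pt "-0.0137 -0.0375 0" --pt "-0.0137 -0.0375 0" --pt "-0.0137 -0.0375 0" --pt "-0.0137 -0.0375 0" --pt "-0.0137 -0.0375 0" --spin '[0, 0, 0, 0, 0, 0, 0, 0]'

```text
time: 6.32
tool_pos: [535.7, 107.5, 52.2]
tcp_rot: [180.0, -0.0, 69.9]
ft_force: [0.6, 4.5, 3.1]
finger_gap: 45.2
grip_force: 2.7
```

```bash
python3 st.py
```

```text
6.33 [535.7 107.5  52.2] [-61.3  27.8] [ 1.7999e+02 -1.0000e-02  6.9910e+01] [0.6 4.5 3.1] 45.2 [  6.   9. 104.   0.  68.  26.]
```

>>> step_arm --pt "-0.0137 -0.0375 0" --pt "-0.0137 -0.0375 0" --pt "-0.0137 -0.0375 0" --pt "-0.0137 -0.0375 0" --pt "-0.0137 -0.0375 0" --pt "-0.0137 -0.0375 0" --pt "0 0 0" --spin '[0, 0, 0, 0, 0, 0, 0]'

```text
time: 7.2
tool_pos: [519.1, 61.9, 52.2]
tcp_rot: [-180.0, 0.1, 69.9]
ft_force: [-1.2, -1.3, 4.3]
finger_gap: 45.2
grip_force: 2.5
```

>>> step_arm --pt "-0.0034 -0.0094 0" --pt "-0.0034 -0.0094 0" --pt "0 0 0" --spin '[0, 0, 0]'

```text
time: 7.58
tool_pos: [518.2, 59.5, 52.2]
tcp_rot: [180.0, -0.0, 69.9]
ft_force: [1.0, 4.2, 4.8]
finger_gap: 45.6
grip_force: 3.0
```

Run:
```python
from st import *
st();s=snap('scene','s5.png')
a=cv2.resize(s['pixels'][170:320,260:460],(800,600),interpolation=cv2.INTER_CUBIC)
cv2.imwrite('pics/s5c.png',a)
```

```text
7.58 [518.2  59.5  52.2] [-10.2  27.9] [ 1.7999e+02 -3.0000e-02  6.9920e+01] [1.  4.2 4.8] 45.6 [  1.   5. 108.   0.  67.  21.]
```

View pics/s5c.png

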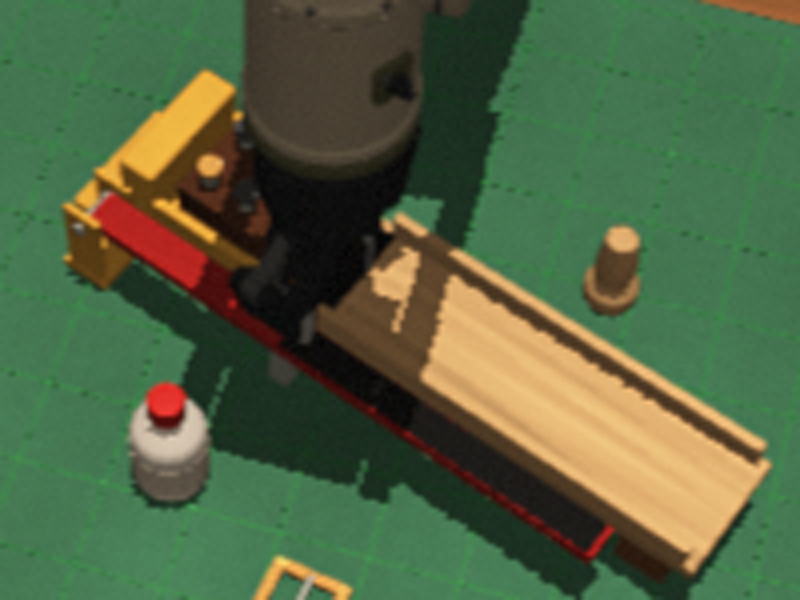

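The rack is close to the stop and the lever is level. I'll creep forward until the force rises.

>>> step_arm --pt "-0.0034 -0.0094 0" --pt "-0.0034 -0.0094 0" --pt "-0.0034 -0.0094 0" --pt "0 0 0" --pt "0 0 0" --spin '[0, 0, 0, 0, 0]'

```text
time: 8.25
tool_pos: [516.1, 53.8, 52.2]
tcp_rot: [180.0, -0.0, 69.9]
ft_force: [0.9, 3.5, 5.3]
finger_gap: 45.2
grip_force: 3.3
```

>>> step_arm --pt "-0.0034 -0.0094 0" --pt "0 0 0" --pt "0 0 0" --spin '[0, 0, 0]'

```text
time: 8.62
tool_pos: [515.5, 52.3, 52.2]
tcp_rot: [180.0, -0.1, 69.9]
ft_force: [2.0, 6.3, 5.3]
finger_gap: 45.3
grip_force: 5.5
```

>>> step_arm --pt "-0.0034 -0.0094 0" --pt "0 0 0" --pt "0 0 0" --spin '[0, 0, 0]'

```text
time: 9.0
tool_pos: [515.3, 52.2, 52.5]
tcp_rot: [180.0, -0.2, 69.9]
ft_force: [3.6, 15.2, 4.5]
finger_gap: 45.0
grip_force: 10.2
```

The force has risen to 15 N and the motion has stopped, so the rack is home. I'll back off 25 mm with the lever still down, then lift.

>>> step_arm --pt "0.0068 0.0188 0" --pt "0.0137 0.0375 0" --pt "0.0137 0.0375 0" --pt "0.0103 0.0282 0" --pt "0 0 0" --spin '[0, 0, 0, 0, 0]'

```text
time: 9.62
tool_pos: [523.4, 74.4, 51.9]
tcp_rot: [-180.0, 0.0, 69.9]
ft_force: [-0.2, -0.7, 4.8]
finger_gap: 45.2
grip_force: 2.3
```

>>> step_arm --pt "0 0 0.04" --pt "0 0 0.05" --pt "0 0 0.08" --pt "0 0 0.15" --pt "0 0 0.2" --pt "0 0 0.2" --pt "0 0 0" --spin '[0, 0, 0, 0, 0, 0, 0]'

```text
time: 10.5
tool_pos: [525.9, 74.5, 201.3]
tcp_rot: [179.6, -0.2, 69.9]
ft_force: [0.1, 0.1, -0.1]
finger_gap: 45.3
grip_force: 0.0
```

>>> step_arm --pt "0.05 0.2 0.1" --pt "0.05 0.2 0.1" --pt "0.05 0.2 0.1" --pt "0.05 0.2 0" --pt "0.05 0.2 0" --pt "0 0.2 0" --pt "0 0 0" --pt "0 0 0" --spin '[0, 0, 0, 0, 0, 0, 0, 0]'

```text
time: 11.5
tool_pos: [573.0, 313.8, 255.3]
tcp_rot: [-179.9, 0.1, 69.9]
ft_force: [-0.7, 0.3, 0.3]
finger_gap: 45.0
grip_force: 0.0
```

Run:
```python
from st import *
st();s=snap('scene','s6.png');t=snap('top','t6.png')
a=cv2.resize(s['pixels'][175:275,265:365],(400,400),interpolation=cv2.INTER_CUBIC)
b=cv2.resize(t['pixels'][220:320,280:380],(400,400),interpolation=cv2.INTER_CUBIC)
cv2.imwrite('pics/f6.png',np.hstack([a,b]))
```

```text
11.5 [573.  313.8 255.3] [-267.8   -8. ] [-1.7994e+02  8.0000e-02  6.9940e+01] [-0.7  0.3  0.3] 45.0 [24. 15. 74. -0. 91. 44.]
```

View pics/f6.png

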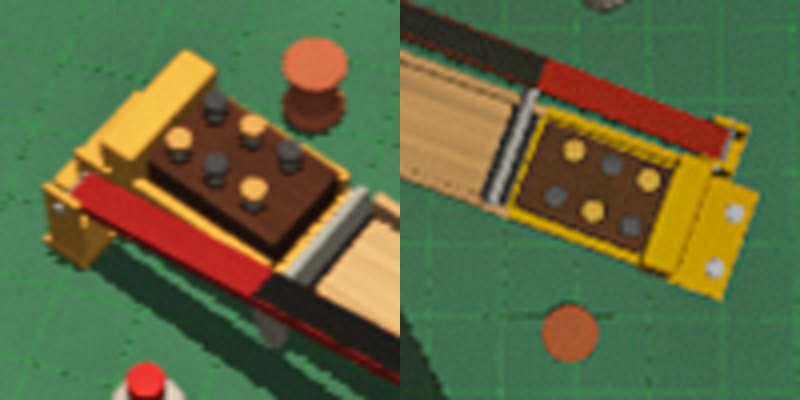

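Both views show the rack against the yellow stop and the gate up behind it. The spool and glue stand where they were.

```bash
python3 -c "
from bench import r
print(r.hand_in())"
```

```text
the job is handed in; nothing more can be done
None
```

I handed the job in after about 11.5 s on the robot clock: the last pictures show the rack against the yellow stop and the gate up behind it, with the hand clear; `hand_in()` returned no verdict.

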